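# Feed the cheese block under the slicer guard with the food pusher

## Task

Pick up the wooden food pusher and use its nose to feed the cheese block under the slicer's low guard, until the block is snug against the sprung orange gauge pad inside and has pressed it in by about two millimetres, not jammed hard. Keep the gripper off the cheese and off the slicer. Then draw the pusher out and stand it upright on the worktop, clear of the slicer, leaving the other things where they are.

Things in the scene. Friction and masses are not known exactly. Their poses are not given: they have to be found in the camera images.
- slicer: bench cheese slicer, fixed on the worktop: aluminium bed 360 x 110 mm, 10 mm thick, with a straight feed lane along its middle. Origin: centre of its underside; x = feed direction, z up. Lane 56 mm wide between white fences, floor 10 mm above the worktop. Infeed x = -180 to -10 mm, open above and at its rear end, fences 18 mm above the floor. A blade gantry at x = +105 mm stands 120 mm high.
- guard_mouth (a point): middle of the lane floor at the guard's mouth (under the red lip, whose top is 66 mm above the worktop), at x = -10 mm of the slicer; same axes. From here on the lane is covered for 190 mm by a clear guard; opening 56 mm wide, 46 mm high. The face of the orange gauge pad stands square across the lane somewhere 130 to 165 mm past the mouth: a setting that differs each time and is not measured.
- guard_exit (a point): middle of the lane floor at the guard's far end, 190 mm past the mouth. The orange pad inside yields only above about 10 N, then takes about 2.5 N more per mm; it stays where it was pushed and must not go in over 4 mm. Right is about 2 mm (1 to 3.5 mm is good): some 15 N on the pad, plus 1 to 2 N of sliding friction in the slick lane. The pusher must never press the cheese with over 24 N.
- cheese_center (a point): centre of the rigid cheese block, yellow with red wax on top, 80 mm long (its x), 50 mm wide, 40 mm high, about 0.25 kg. It starts in the infeed lane, lengthwise to within 2 degrees, its front end 5 to 35 mm short of the mouth. When home, its front end touches the pad.
- pusher_grip (a point): middle of the food pusher's upright wooden grip, 62 mm above its underside. Grip 36 mm (its x) by 22 mm (its y, grasp it so), from 28 to 92 mm up. Nose: a bar 30 mm wide, 28 mm high, flush with the underside, its flat end 140 mm ahead (+x) of the grip's middle; it reaches 35 mm behind. Sole under the grip 60 x 46 x 10 mm. 0.18 kg; stands by itself on the worktop, left of the slicer.
- steel_cup: small steel measure, 45 mm across, 41 mm high, bystander; origin at the centre of its underside
- jar_honey: honey jar with green lid, 74 mm across, 84 mm high, bystander; origin at the centre of its underside
- mug_tea: white mug, 78 x 110 mm, 97 mm high, bystander; origin at the centre of its underside
There are look-alikes about, which are no part of the job. There is more than one size of the part that bears pusher_grip; the job needs the larger. There is more than one size of the part that bears cheese_center; the job needs the larger.

How it is judged:
On the way, in this order (a step that is already met when the one before it is completed fails the run):
1. the pusher's nose is in the lane, pressing on the cheese under the guard (contact force between pusher and cheese above 0.3 N and x of cheese_center in the frame of slicer above 0 m), for 0.1 s.
2. the cheese has pressed the gauge pad in by 0.6 mm or more (distance of gauge_pad from where it was at the start of the episode above 0.0006 m), for 0.2 s.
At the end, for the whole second after the job is handed in: The cheese rests under the guard against the gauge pad, which is pressed in by 0.6 to 4 mm; the pusher stands upright (within 0.1 rad) and still on the worktop, released and not touching the slicer (distance of gauge_pad from where it was at the start of the episode between 0.0006 and 0.004 m and x of cheese_center in the frame of slicer above 0.075 m and linear speed of each of cheese, pusher below 0.01 m/s and height (world z) of pusher_grip between 0.056 and 0.068 m and angle between pusher_grip's own z axis and vertical below 0.1 rad and contact force between pusher and slicer below 0.01 N).
It fails at once if the pusher presses the cheese with more than 24 N (contact force between pusher and cheese above 24 N).
It fails at once if the gauge pad is driven in by more than 4 mm (distance of gauge_pad from where it was at the start of the episode above 0.004 m).
It fails at once if the robot touches the cheese (contact force between the arm and cheese above 0.5 N).
It fails at once if the gripper or arm knocks the slicer (over 2 N) (contact force between the arm and slicer above 2 N).
It fails at once if a bystander is moved by more than 20 mm (distance of any of steel_cup, jar_honey, mug_tea from where it was at the start of the episode above 0.02 m).
It also fails if it takes over 62 s, if anything falls off the work surface, if the arm or the gripper's body presses on something with over 40 N, if the wrist force passes 120 N, or if a joint passes its speed limit or range.

## Robot

A 6-joint arm with a two-finger parallel gripper is mounted at the origin on a cart in front of the work surface, level with it; the furniture and walls round the work are solid. World frame = base frame: x ahead of the robot, y to its left, z up, the work surface at z = 0. Lengths are in m, angles in rad, forces in N, time in s.
With the tool pointing down it reaches from about 0.35 to 0.85 m from the base axis. Payload 8.1 kg.
Tool frame: the origin (TCP) lies between the finger pads; the fingertips stand 8 mm ahead of it and the grasp point (between the pads) lies 11 mm behind it; z points along the fingers, y is the line along which they close (so a half turn about z gives the same grasp; the last joint's range is limited). The gripper opens to 93 mm and grips with 3 to 60 N. Pads are 15 mm wide; open, the fingers measure 128 mm over their backs; the gripper's body (75 mm by 188 mm) begins 65 mm behind the grasp point.
Start: joints at [-1.411, 0.13, 1.488, -0, 1.523, -0.085], TCP at [0.145, -0.582, 0.227] pointing down, gripper open.
Joint ranges: [-2.96, 2.96], [-0.89, 2.26], [0.02, 2.5], [-1.34, 4.48], [0, 2.73], [-2.66, 2.66]. Speed limits (rad/s): [2.39, 2.39, 2.79, 3.14, 3.14, 3.14].

## Interface

Orientations are given as a unit quaternion [x, y, z, w].
In Python, from bench import robot gives the robot as it stands. The module is installed in compiled form; this text tells all that it offers.
- The arm moves only by the tool move_arm, never from a script. Its argument "rows" is text: rows parted by semicolons, each of 7 numbers parted by spaces: the shift along the tool's x, y, z in mm, then the turn, a rotation vector about the tool's x, y, z in rad, then the finger opening in mm, from 0 to 93. In form: tx ty tz ax ay az claw; .... A call has 1 to 20 rows; each row is the pose to reach, as a shift and turn from the pose commanded when the call began, along the tool's axes at that moment; what a row does not reach only later rows make up. A row lasts 1/8 s, in which the tool goes at most 62.5 mm and 10.7 degrees, less where a joint would pass 70% of its speed; a pose out of reach is approached as far as the arm can. A call with a gripper value outside its range is refused whole. The fingers move at their own pace and stop on an object; "newtons" is the grip in N (left out, the last holds). Time passes only in rows, so rows that repeat a pose let the fingers close. It gives the time, the measured TCP pose, the force, the opening and the grip force at its end, in the units of the state.
- robot.get_state(): the state, without advancing time (a new reading comes with each control period).
- robot.read_camera(name): name is "side" or "top" or "wrist"; returns a dict with "img" (400x640x3 uint8, red, green, blue), "camera_matrix" (3x3 intrinsics, pixels), "rvec" (rotation vector, rad) and "tvec" (3), from world to camera coordinates, as OpenCV has them. Camera axes: x right, y down, z forward; pixel columns grow to the right and rows downward; lengths in m; the calibration is good to about 2 mm. A picture is of the moment at which its call begins. There is no depth.
- robot.job_done(): hands the job in; it is judged then, once.
The state is a dict: "time_s": time; "joints": joint angles; "qvel": joint speeds; "tau": joint torques, N m; "ee_pos": TCP position; "eef_rot": TCP orientation; "wrist_force": force on the tool from outside, world axes, zero at the start; "wrist_torque": the same for the moment, N m; "finger_gap": finger opening in m; "gripper_force": force on a finger pad.
Only numpy, scipy, OpenCV 4.12 (cv2) and the standard library are available. Lean on these libraries where they do the work, as an engineer would, in place of code of your own. Each camera call takes 0.05 s, during which the arm holds its last target. There are 200 camera calls.

## Working session

There is one attempt and no reset: what is moved stays moved. The work goes in short steps, Python scripts to look and compute and a tool call to move; the robot and the scene stay as the last step left them, time stands still between calls to the robot, and variables do not carry over. Pictures are saved under pics/ and viewed, at most 10 in all, crops included, and the job is handed in when it is done.

Besides the shell and the picture viewer there is one more tool, called after "Request:" as name(argument=value, ...), one argument or row to a line, values as JSON. move_arm: Moves the arm, as the interface text tells. Its arguments: {"type":"object","properties":{"rows":{"type":"string"},"newtons":{"type":"number"}},"required":["rows"]}

```bash
mkdir -p pics
cat > h.py <<'E'
import numpy as np, cv2
from bench import robot
from scipy.spatial.transform import Rotation as R
def cam(n):
    c=robot.read_camera(n); np.savez(f'{n}.npz',**{k:np.array(v) for k,v in c.items()}); return c
def px2w(c,uv,z):
    Rm=cv2.Rodrigues(np.array(c['rvec'],float))[0]; t=np.array(c['tvec'],float).ravel()
    K=np.array(c['camera_matrix']); d=Rm.T@np.linalg.inv(K)@np.array([uv[0],uv[1],1.]); o=-Rm.T@t
    return o+d*(z-o[2])/d[2]
def w2px(c,p):
    return cv2.projectPoints(np.array(p,float).reshape(-1,3),np.array(c['rvec'],float),np.array(c['tvec'],float),np.array(c['camera_matrix']),None)[0].reshape(-1,2)
E
python3 - <<'E'
from h import *
for n in('top','side'):
    c=cam(n); cv2.imwrite(f'pics/{n}0.png',c['img'][...,::-1])
    Rm=cv2.Rodrigues(np.array(c['rvec'],float))[0]; print(n,-Rm.T@np.array(c['tvec']).ravel())
print(robot.get_state())
E
```

```text
top [0.38224505 0.0394898  1.15903272]
side [0.16491886 0.99145599 0.73501667]
{'time_s': 0.1, 'joints': array([-1.41142001e+00,  1.31086397e-01,  1.48918576e+00,  1.61264163e-05,
        1.52298737e+00, -8.54113452e-02]), 'qvel': array([ 0.00054917, -0.00057074, -0.00287398,  0.00079831, -0.00025738,
       -0.00028129]), 'tau': array([-3.43321062e-04, -5.61344147e+01, -4.93092227e+01,  7.68477051e-02,
        2.92020023e-02, -4.92926779e-05]), 'ee_pos': array([ 0.14535093, -0.58160955,  0.22568343]), 'eef_rot': array([ 9.92518924e-01,  1.22088049e-01, -2.27674612e-05, -8.33166968e-04]), 'wrist_force': array([ 0.12315028, -0.0790306 ,  0.11202489]), 'wrist_torque': array([ 0.01468624,  0.02154524, -0.0096126 ]), 'gripper_force': 0.0, 'finger_gap': 0.09303920357086022}
```

View pics/top0.png

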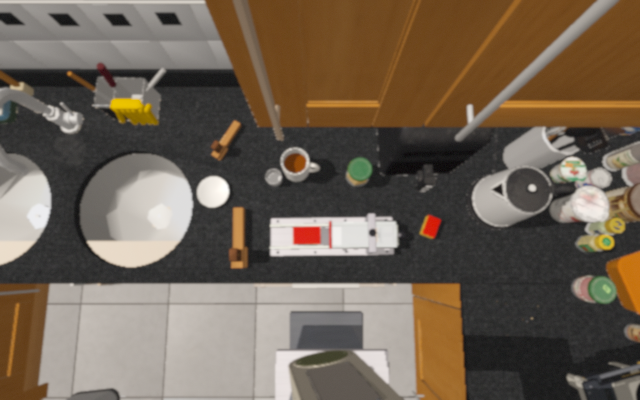

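View pics/side0.png

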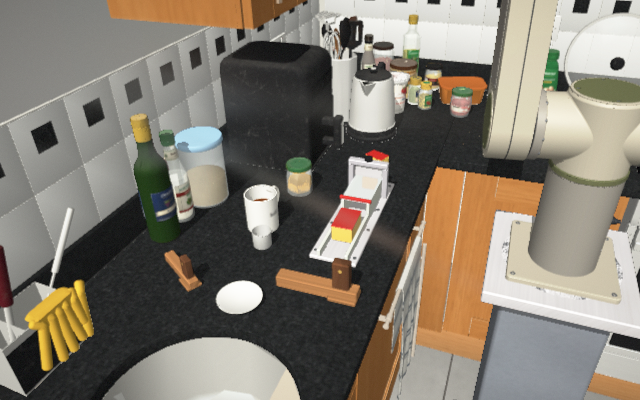

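The top view shows two pushers: a large one at (238,238), with its nose pointing up the image, and a small one at (227,140). It also shows two cheeses: a large one in the lane at (307,236) and a small one at (430,227). The longer pusher and the cheese in the lane fit the description. I'll enlarge that area to confirm and measure.

Run:
```python
from h import *
c=dict(np.load('top.npz'))
cr=c['img'][110:280,205:445]; cv2.imwrite('pics/crop1.png',cv2.resize(cr,None,fx=3.3,fy=3.3,interpolation=cv2.INTER_CUBIC)[...,::-1])
print(c['camera_matrix'])
for uv,z in(((238,208),.028),((236,252),.092),((271,237),.01),((398,237),.01)): print(uv,px2w(c,uv,z))
```

```text
[[390.74552215   0.         318.97389722]
 [  0.         390.74552215 200.39909455]
 [  0.           0.           1.        ]]
(238, 208) [0.55269527 0.27067741 0.028     ]
(236, 252) [0.42264435 0.25894435 0.092     ]
(271, 237) [0.46932533 0.17471289 0.01      ]
(398, 237) [ 0.46904867 -0.19833086  0.01      ]
```

View pics/crop1.png

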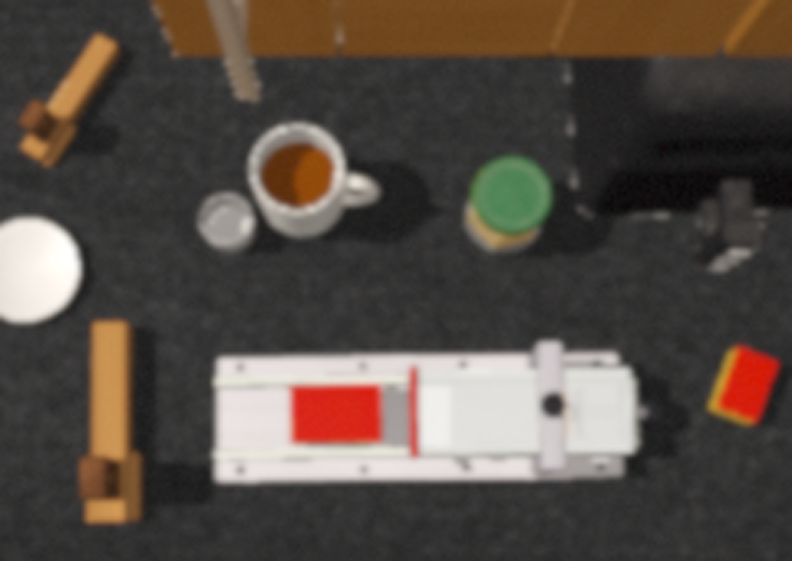

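The crop confirms it. The large pusher's nose points up the image, with its grip top at about crop (93,478). The large cheese is in the lane at (336,414), with the slicer running left to right and the mouth lip at (413,410).

```bash
cat >> h.py <<'E'
def rows(cur_p,cur_q,tgts):
    """tgts: list of (world pos, yaw of tool x, claw), tool down -> rows mm/rad"""
    R0=R.from_quat(cur_q)
    for p,y,cl in tgts:
        Rt=R.from_matrix(np.array([[np.cos(y),np.sin(y),0],[np.sin(y),-np.cos(y),0],[0,0,-1]]))
        d=R0.inv().apply(np.array(p)-cur_p)*1000; a=(R0.inv()*Rt).as_rotvec()
        print(*np.round(d,1),*np.round(a,3),cl)
E
python3 - <<'E'
from h import *
c=dict(np.load('top.npz'))
f=lambda u,v,z:np.round(px2w(c,((u+.5)/3.3-.5+205,(v+.5)/3.3-.5+110),z),4)
for n,u,v,z in(('bedTL',216,355,.01),('bedBL',214,482,.01),('bedTR',619,353,.01),('bedBR',623,477,.01),('lipT',413,367,.066),('lipB',413,456,.066),
 ('ch rearT',293,388,.05),('ch rearB',293,442,.05),('ch frT',381,387,.05),('ch frB',380,443,.05),
 ('grip top',93.5,477.5,.092),('noseL',94,321,.028),('noseR',130,321,.028),('rear',113,523,.028)): print(n,f(u,v,z))
s=robot.get_state()
p,q=s['ee_pos'],s['eef_rot']
y0=.245
rows(p,q,[((.26,-.50,.23),.6,93),((.38,-.35,.23),1.2,93),((.42,-.1,.23),1.9,93),((.42,.1,.23),2.5,93),((.42,.25,.23),3.1,93)])
E
```

```text
bedTL [0.5278 0.1785 0.01  ]
bedBL [0.4149 0.178  0.01  ]
bedTR [ 0.5294 -0.1833  0.01  ]
bedBR [ 0.419  -0.1833  0.01  ]
lipT [0.5103 0.0037 0.066 ]
lipB [0.4349 0.0041 0.066 ]
ch rearT [0.494  0.1067 0.05  ]
ch rearB [0.4477 0.1063 0.05  ]
ch frT [0.4948 0.0309 0.05  ]
ch frB [0.4467 0.0318 0.05  ]
grip top [0.4164 0.2669 0.092 ]
noseL [0.5559 0.285  0.028 ]
noseR [0.5559 0.2531 0.028 ]
rear [0.3794 0.2623 0.028 ]
131.0 -51.4 -4.2 -0.002 -0.0 -0.355 93
283.8 -167.8 -4.0 -0.001 -0.001 -0.955 93
383.2 -400.7 -3.6 -0.001 -0.001 -1.655 93
431.6 -594.7 -3.3 -0.001 -0.002 -2.255 93
468.0 -740.3 -3.0 -0.0 -0.002 -2.855 93
```

Request:
move_arm(
  rows="131 -51 -4 0 0 -0.355 93;131 -51 -4 0 0 -0.355 93;284 -168 -4 0 0 -0.955 93;284 -168 -4 0 0 -0.955 93;284 -168 -4 0 0 -0.955 93;284 -168 -4 0 0 -0.955 93;383 -401 -4 0 0 -1.655 93;383 -401 -4 0 0 -1.655 93;383 -401 -4 0 0 -1.655 93;383 -401 -4 0 0 -1.655 93;432 -595 -4 0 0 -2.255 93;432 -595 -4 0 0 -2.255 93;432 -595 -4 0 0 -2.255 93;472 -757 -4 0 0 -2.89 93;472 -757 -4 0 0 -2.89 93;472 -757 -4 0 0 -2.89 93;472 -757 -4 0 0 -2.89 93;472 -757 -4 0 0 -2.89 93;472 -757 -4 0 0 -2.89 93",
)

```text
time_s: 2.48
ee_pos: [0.4199, 0.2661, 0.2304]
eef_rot: [0.005, 1.0, -0.0, -0.0]
wrist_force: [0.2, -0.1, 0.4]
finger_gap: 0.0928
gripper_force: 0.0
```

Run:
```python
from h import *
s=robot.get_state(); print(s['time_s'],s['ee_pos'],s['eef_rot'],s['joints'],s['qvel'].max())
c=cam('wrist'); cv2.imwrite('pics/w1.png',c['img'][...,::-1])
```

```text
2.475 [0.41989965 0.26614698 0.2304404 ] [ 5.06098917e-03  9.99987175e-01 -1.24903265e-04 -1.40995641e-04] [ 4.61827322e-01 -1.52185425e-01  1.76181163e+00 -9.62146577e-05
  1.53233070e+00 -1.09884327e+00] 0.0010128115406870045
```

View pics/w1.png

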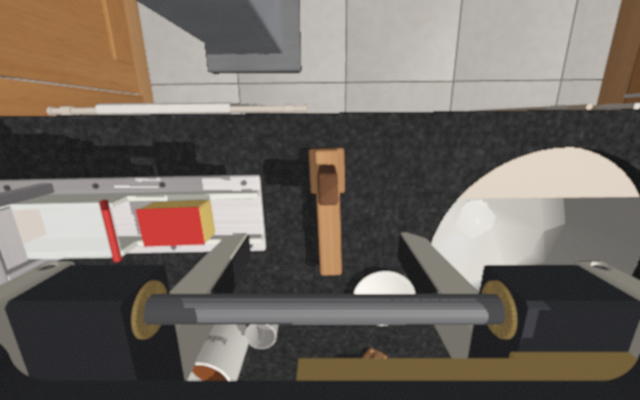

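The wrist view shows the grip at about (328,185), the nose end at about (330,274), and the slicer to the left with its rear end at (264,215). I'll overlay the pusher model at the estimated pose to check it.

```bash
cat >> h.py <<'E'
def box(x0,x1,y0,y1,z0,z1): return np.array([[x,y,z] for x in(x0,x1) for y in(y0,y1) for z in(z0,z1)])
def draw(img,c,P,T,yaw,col,S,o):
    M=np.array([[np.cos(yaw),-np.sin(yaw),0],[np.sin(yaw),np.cos(yaw),0],[0,0,1]])
    q=w2px(c,P@M.T+T); q=((q-o+.5)*S-.5)
    for i in range(8):
        for b in(1,2,4):
            if not i&b: cv2.line(img,tuple(int(v*16) for v in q[i]),tuple(int(v*16) for v in q[i|b]),col,1,cv2.LINE_AA,4)
E
python3 - <<'E'
from h import *
c=dict(np.load('wrist.npz')); S=4; o=np.array([120,140])
im=cv2.resize(c['img'][140:290,120:320+40],None,fx=3.3,fy=3.3,interpolation=cv2.INTER_CUBIC).copy();S=3.3
T=np.array([.417,.2675,0]); 
for b in(box(-.018,.018,-.011,.011,.028,.092),box(-.035,.14,-.015,.015,0,.028)): draw(im,c,b,T,0.0,(0,255,255),S,o)
T=np.array([.472,-.003,0]);ya=-np.pi/2+.008
for b in(box(-.18,.18,-.055,.055,0,.01),box(-.01,.18,-.028,.028,.01,.056)): draw(im,c,b,T,ya,(0,255,0),S,o)
draw(im,c,box(-.04,.04,-.025,.025,.01,.05),np.array([.471,.068,0]),-np.pi/2,(255,0,255),S,o)
cv2.imwrite('pics/w1o.png',im[...,::-1])
E
```

```text
(no output)
```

View pics/w1o.png

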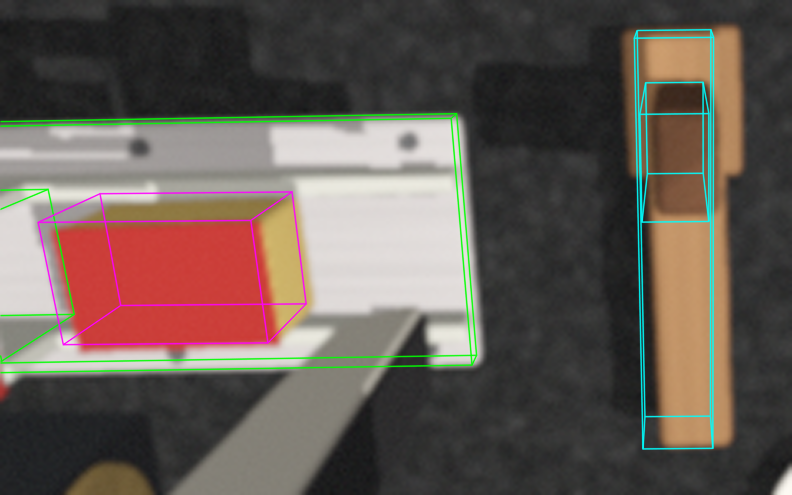

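Request:
move_arm(
  rows="4.5 4 50 0 0 -0.04 93;4.5 4 100 0 0 -0.04 93;4.5 4 140 0 0 -0.04 93;4.5 4 170 0 0 -0.04 93;4.5 4 187 0 0 -0.04 93;4.5 4 187 0 0 -0.04 93;4.5 4 187 0 0 -0.04 10;4.5 4 187 0 0 -0.04 10;4.5 4 187 0 0 -0.04 10;4.5 4 187 0 0 -0.04 10;4.5 4 187 0 0 -0.04 10;4.5 4 187 0 0 -0.04 10;4.5 4 187 0 0 -0.04 10;4.5 4 187 0 0 -0.04 10",
  newtons=55,
)

```text
time_s: 4.28
ee_pos: [0.4154, 0.2707, 0.0436]
eef_rot: [-0.017, 1.0, -0.0, -0.0]
wrist_force: [-0.3, 0.7, 1.2]
finger_gap: 0.0217
gripper_force: 55.0
```

Run:
```python
from h import *
s=robot.get_state(); p,q=s['ee_pos'],s['eef_rot']; print(p,q)
y1=np.pi/2+.008
rows(p,q,[((.4154,.2707,.145),np.pi+.034,10),((.47,.282,.145),y1,10)])
```

```text
[0.41536408 0.27071337 0.04357246] [-1.66128573e-02  9.99861993e-01 -4.11486060e-05 -7.82994354e-05]
-0.0 -0.0 -101.4 -0.0 -0.0 -0.001 10
-55.0 9.5 -101.4 -0.0 -0.0 1.596 10
```

Request:
move_arm(
  rows="0 0 -30 0 0 0 10;0 0 -70 0 0 0 10;0 0 -101 0 0 0 10;-20 4 -101 0 0 0.17 10;-30 6 -101 0 0 0.34 10;-40 8 -101 0 0 0.51 10;-55 9.5 -101 0 0 0.68 10;-55 9.5 -101 0 0 0.85 10;-55 9.5 -101 0 0 1.02 10;-55 9.5 -101 0 0 1.19 10;-55 9.5 -101 0 0 1.36 10;-55 9.5 -101 0 0 1.5 10;-55 9.5 -101 0 0 1.596 10;-55 9.5 -101 0 0 1.596 10;-55 9.5 -101 0 0 1.596 10",
)

```text
time_s: 6.15
ee_pos: [0.4699, 0.282, 0.1444]
eef_rot: [0.704, 0.711, -0.0, -0.0]
wrist_force: [0.4, -0.7, -2.0]
finger_gap: 0.0218
gripper_force: 55.0
```

Run:
```python
from h import *
s=robot.get_state(); print(s['time_s'],s['ee_pos'],s['eef_rot'])
c=cam('wrist'); cv2.imwrite('pics/w2.png',c['img'][...,::-1])
c=cam('top'); S=6;o=np.array([215,200])
im=cv2.resize(c['img'][200:280,215:345],None,fx=S,fy=S,interpolation=cv2.INTER_CUBIC).copy()
ya=-np.pi/2+.008
draw(im,c,box(-.18,.18,-.028,.028,.01,.01),np.array([.472,-.003,0]),ya,(0,255,0),S,o)
draw(im,c,box(-.035,.14,-.015,.015,.101,.129),np.array([.47,.282,0]),ya,(0,255,255),S,o)
w=cv2.resize(robot.read_camera('wrist')['img'] if 0 else np.load('wrist.npz')['img'],(0,0),fx=.01,fy=.01) if 0 else None
cv2.imwrite('pics/t2.png',im[...,::-1])
```

```text
6.15 [0.46989871 0.28199191 0.14436884] [ 7.03501698e-01  7.10693529e-01 -2.38082345e-04 -1.13650593e-04]
```

View pics/w2.png

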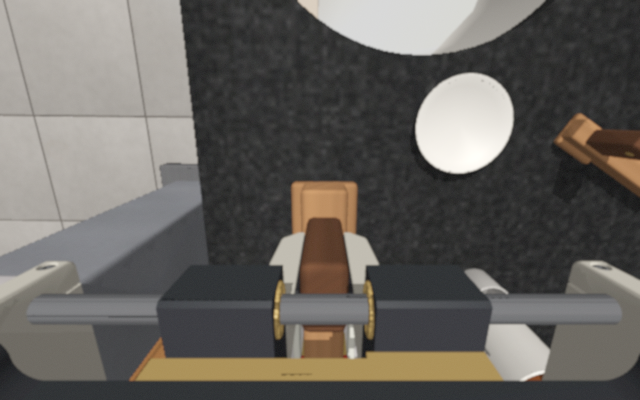

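View pics/t2.png

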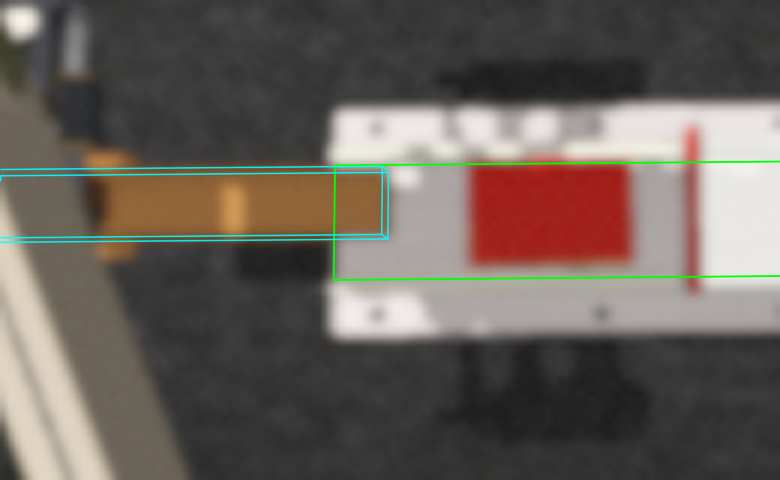

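The pusher nose in the top crop sits within 1 mm of the model and is centred on the lane. The cheese rear is at crop x≈470. Now I'll lower it and approach slowly.

Request:
move_arm(
  rows="0 0 35 0 0 0 10;0 0 65 0 0 0 10;0 0 80 0 0 0 10;0 0 89 0 0 0 10;0 0 89 0 0 0 10;-8 0 89 0 0 0 10;-16 0 89 0 0 0 10;-20 0 89 0 0 0 10;-22 0 89 0 0 0 10;-24 0 89 0 0 0 10;-26 0 89 0 0 0 10;-28 0 89 0 0 0 10;-30 0 89 0 0 0 10;-32 0 89 0 0 0 10;-34 0 89 0 0 0 10;-36 0 89 0 0 0 10;-38 0 89 0 0 0 10;-40 0 89 0 0 0 10;-42 0 89 0 0 0 10;-44 0 89 0 0 0 10",
)

```text
time_s: 8.75
ee_pos: [0.4704, 0.2379, 0.0556]
eef_rot: [0.704, 0.71, 0.0, 0.0]
wrist_force: [-0.4, 0.5, -2.3]
finger_gap: 0.0218
gripper_force: 55.0
```

Request:
move_arm(
  rows="-3 0 0 0 0 0 10;-6 0 0 0 0 0 10;-9 0 0 0 0 0 10;-12 0 0 0 0 0 10;-15 0 0 0 0 0 10;-18 0 0 0 0 0 10;-21 0 0 0 0 0 10;-24 0 0 0 0 0 10;-27 0 0 0 0 0 10;-30 0 0 0 0 0 10;-33 0 0 0 0 0 10;-36 0 0 0 0 0 10;-39 0 0 0 0 0 10;-42 0 0 0 0 0 10;-45 0 0 0 0 0 10;-48 0 0 0 0 0 10;-51 0 0 0 0 0 10;-54 0 0 0 0 0 10;-57 0 0 0 0 0 10;-60 0 0 0 0 0 10",
)

```text
time_s: 11.25
ee_pos: [0.4709, 0.1778, 0.0556]
eef_rot: [0.704, 0.71, -0.0, 0.0]
wrist_force: [-0.0, 0.4, -1.9]
finger_gap: 0.0217
gripper_force: 55.0
```

Request:
move_arm(
  rows="-3 0 0 0 0 0 10;-6 0 0 0 0 0 10;-9 0 0 0 0 0 10;-12 0 0 0 0 0 10;-15 0 0 0 0 0 10;-18 0 0 0 0 0 10;-21 0 0 0 0 0 10;-24 0 0 0 0 0 10;-27 0 0 0 0 0 10;-30 0 0 0 0 0 10;-33 0 0 0 0 0 10;-36 0 0 0 0 0 10;-39 0 0 0 0 0 10;-42 0 0 0 0 0 10;-45 0 0 0 0 0 10;-48 0 0 0 0 0 10;-51 0 0 0 0 0 10;-54 0 0 0 0 0 10;-57 0 0 0 0 0 10;-60 0 0 0 0 0 10",
)

```text
time_s: 13.75
ee_pos: [0.4714, 0.1179, 0.0556]
eef_rot: [0.704, 0.71, 0.0, 0.0]
wrist_force: [-0.2, 0.9, -2.1]
finger_gap: 0.022
gripper_force: 55.0
```

Run:
```python
from h import *
s=robot.get_state(); print(s['time_s'],s['ee_pos'],s['wrist_force'])
c=cam('top'); S=6;o=np.array([270,200])
im=cv2.resize(c['img'][200:280,270:400],None,fx=S,fy=S,interpolation=cv2.INTER_CUBIC)
c2=cam('side'); i2=cv2.resize(c2['img'][140:270,290:420],None,fx=2,fy=2,interpolation=cv2.INTER_CUBIC)
out=np.zeros((500,780,3),np.uint8); out[:300]=cv2.resize(im[60:420],(780,300)); out[300:500,:]=cv2.resize(i2[:,:],(200,200)).repeat(1,0)[:, :].tolist() if 0 else 0
cv2.imwrite('pics/t3.png',im[...,::-1])
```

```text
13.75 [0.4714028  0.11786349 0.05564794] [-0.17105971  0.90381529 -2.06920608]
```

View pics/t3.png

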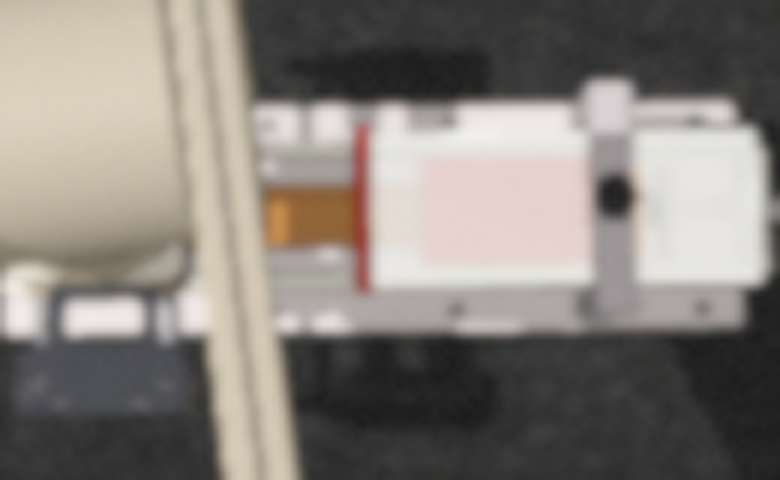

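The pink cheese is under the guard at crop x 420–590. A faint orange is visible around 635, just past the gantry. The cheese still has about 20 mm to go.

Request:
move_arm(
  rows="-2 0 0 0 0 0 10;-4 0 0 0 0 0 10;-6 0 0 0 0 0 10;-8 0 0 0 0 0 10;-10 0 0 0 0 0 10;-12 0 0 0 0 0 10;-14 0 0 0 0 0 10;-15 0 0 0 0 0 10",
)

```text
time_s: 14.85
ee_pos: [0.4715, 0.103, 0.0557]
eef_rot: [0.704, 0.71, 0.0, 0.0]
wrist_force: [0.1, 0.4, -1.8]
finger_gap: 0.0221
gripper_force: 55.0
```

Request:
move_arm(
  rows="-0.7 0 0 0 0 0 10;-1.4 0 0 0 0 0 10;-2 0 0 0 0 0 10;-2.5 0 0 0 0 0 10",
)

```text
time_s: 15.35
ee_pos: [0.4716, 0.1006, 0.0557]
eef_rot: [0.704, 0.71, 0.0, 0.0]
wrist_force: [-0.1, 0.0, -1.6]
finger_gap: 0.0216
gripper_force: 55.0
```

Request:
move_arm(
  rows="-0.7 0 0 0 0 0 10;-1.4 0 0 0 0 0 10;-2 0 0 0 0 0 10;-2.5 0 0 0 0 0 10",
)

```text
time_s: 15.85
ee_pos: [0.4716, 0.0984, 0.0557]
eef_rot: [0.704, 0.71, 0.0, -0.0]
wrist_force: [-0.7, 3.1, -0.4]
finger_gap: 0.0217
gripper_force: 55.0
```

Request:
move_arm(
  rows="-0.5 0 0 0 0 0 10;-1 0 0 0 0 0 10;-1 0 0 0 0 0 10",
)

```text
time_s: 16.23
ee_pos: [0.4716, 0.0982, 0.0558]
eef_rot: [0.704, 0.71, 0.001, -0.001]
wrist_force: [0.5, 7.3, -2.0]
finger_gap: 0.0223
gripper_force: 55.0
```

Request:
move_arm(
  rows="-0.5 0 0 0 0 0 10;-1 0 0 0 0 0 10;-1 0 0 0 0 0 10",
)

```text
time_s: 16.6
ee_pos: [0.4716, 0.0979, 0.0559]
eef_rot: [0.704, 0.71, 0.001, -0.001]
wrist_force: [-1.5, 10.1, -0.2]
finger_gap: 0.0218
gripper_force: 55.0
```

Request:
move_arm(
  rows="-0.5 0 0 0 0 0 10;-1 0 0 0 0 0 10;-1 0 0 0 0 0 10",
)

```text
time_s: 16.98
ee_pos: [0.4716, 0.0972, 0.0559]
eef_rot: [0.704, 0.71, 0.001, -0.001]
wrist_force: [-0.7, 13.2, 0.7]
finger_gap: 0.0218
gripper_force: 55.0
```

Request:
move_arm(
  rows="-0.5 0 0 0 0 0 10;-1 0 0 0 0 0 10;-1 0 0 0 0 0 10",
)

```text
time_s: 17.35
ee_pos: [0.4716, 0.0965, 0.056]
eef_rot: [0.704, 0.71, 0.002, -0.001]
wrist_force: [-1.2, 14.0, 0.4]
finger_gap: 0.0217
gripper_force: 55.0
```

Request:
move_arm(
  rows="-0.5 0 0 0 0 0 10;-1 0 0 0 0 0 10;-1 0 0 0 0 0 10;-1 0 0 0 0 0 10",
)

```text
time_s: 17.85
ee_pos: [0.4717, 0.0959, 0.0561]
eef_rot: [0.704, 0.71, 0.002, -0.001]
wrist_force: [-1.1, 15.6, 1.0]
finger_gap: 0.0218
gripper_force: 55.0
```

Request:
move_arm(
  rows="2 0 0 0 0 0 10;5 0 0 0 0 0 10;8 0 0 0 0 0 10;13 0 0 0 0 0 10;19 0 0 0 0 0 10;26 0 0 0 0 0 10;33 0 0 0 0 0 10;40 0 0 0 0 0 10;47 0 0 0 0 0 10;54 0 0 0 0 0 10;61 0 0 0 0 0 10;68 0 0 0 0 0 10;75 0 0 0 0 0 10;82 0 0 0 0 0 10;89 0 0 0 0 0 10;96 0 0 0 0 0 10;102 0 0 0 0 0 10;105 0 0 0 0 0 10;105 0 0 0 0 0 10",
)

```text
time_s: 20.23
ee_pos: [0.4707, 0.1982, 0.0556]
eef_rot: [0.704, 0.71, -0.0, 0.0]
wrist_force: [1.0, 0.2, -1.9]
finger_gap: 0.0221
gripper_force: 55.0
```

Run:
```python
from h import *
s=robot.get_state(); p,q=s['ee_pos'],s['eef_rot']; print(s['time_s'],p,q,s['wrist_force'])
y1=np.pi/2+.008
rows(p,q,[((p[0],p[1],.15),y1,10),((.44,.27,.15),y1,10),((.415,.27,.15),np.pi+.034,10),((.415,.27,.0445),np.pi+.034,10)])
c=cam('top'); S=6
im=cv2.resize(c['img'][200:280,270:400],None,fx=S,fy=S,interpolation=cv2.INTER_CUBIC)
cv2.imwrite('pics/t4.png',im[...,::-1])
```

```text
20.225 [0.47072034 0.1982356  0.05559475] [ 7.04146063e-01  7.10055153e-01 -3.28497640e-05  3.21537605e-06] [ 0.99416746  0.23580328 -1.86239128]
-0.0 -0.0 -94.4 -0.0 0.0 0.0 10
72.0 -30.1 -94.4 -0.0 0.0 0.0 10
72.2 -55.1 -94.4 -0.0 0.0 -1.596 10
72.2 -55.1 11.1 -0.0 0.0 -1.596 10
```

View pics/t4.png

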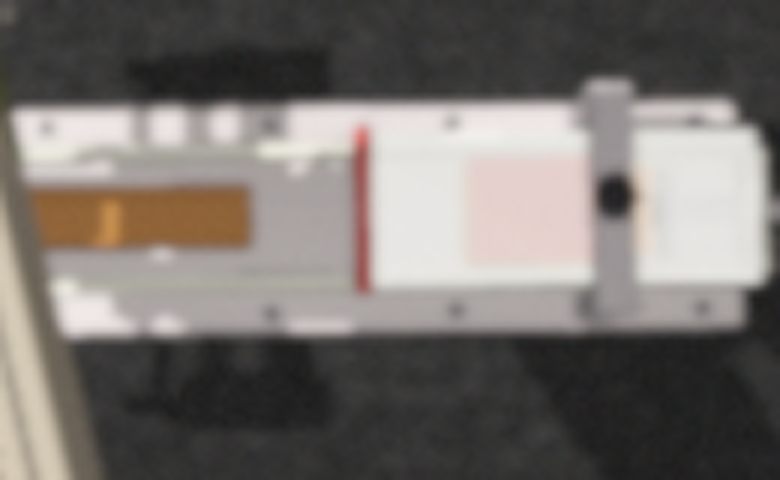

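The cheese now fills crop x 465–634 and meets the orange pad at 635. The nose is clear of the lip. Next I'll return the pusher to its starting spot.

Request:
move_arm(
  rows="0 0 -30 0 0 0 10;0 0 -70 0 0 0 10;0 0 -94 0 0 0 10;40 -10 -94 0 0 0 10;72 -30 -94 0 0 -0.1 10;72 -40 -94 0 0 -0.27 10;72 -50 -94 0 0 -0.44 10;72 -55 -94 0 0 -0.61 10;72 -55 -94 0 0 -0.78 10;72 -55 -94 0 0 -0.95 10;72 -55 -94 0 0 -1.12 10;72 -55 -94 0 0 -1.29 10;72 -55 -94 0 0 -1.46 10;72 -55 -94 0 0 -1.596 10;72 -55 -94 0 0 -1.596 10;72 -55 -94 0 0 -1.596 10",
)

```text
time_s: 22.28
ee_pos: [0.4152, 0.2695, 0.1496]
eef_rot: [-0.015, 1.0, -0.0, -0.0]
wrist_force: [-0.3, 0.2, -1.9]
finger_gap: 0.0219
gripper_force: 55.0
```

Request:
move_arm(
  rows="0 0 40 0 0 0 10;0 0 75 0 0 0 10;0 0 95 0 0 0 10;0 0 102 0 0 0 10;0 0 105 0 0 0 10;0 0 105.5 0 0 0 10;0 0 105.5 0 0 0 10",
)

```text
time_s: 23.15
ee_pos: [0.4159, 0.27, 0.0451]
eef_rot: [-0.017, 1.0, 0.0, 0.001]
wrist_force: [-1.2, 0.0, -1.8]
finger_gap: 0.0219
gripper_force: 55.0
```

Request:
move_arm(
  rows="0 0 0.5 0 0 0 10;0 0 1 0 0 0 10;0 0 1.5 0 0 0 10;0 0 1.5 0 0 0 10",
)

```text
time_s: 23.65
ee_pos: [0.4156, 0.2699, 0.0436]
eef_rot: [-0.017, 1.0, 0.0, 0.0]
wrist_force: [-1.8, -1.5, 7.0]
finger_gap: 0.0223
gripper_force: 55.0
```

Contact. Now release, and retreat straight up.

Request:
move_arm(
  rows="0 0 0 0 0 0 40;0 0 0 0 0 0 80;0 0 0 0 0 0 93;0 0 0 0 0 0 93;0 0 0 0 0 0 93;0 0 0 0 0 0 93;0 0 -10 0 0 0 93;0 0 -30 0 0 0 93;0 0 -60 0 0 0 93;0 0 -110 0 0 0 93;0 0 -150 0 0 0 93;0 0 -180 0 0 0 93;0 0 -180 0 0 0 93;0 0 -180 0 0 0 93;0 0 -180 0 0 0 93",
)

```text
time_s: 25.52
ee_pos: [0.4144, 0.2692, 0.221]
eef_rot: [-0.017, 1.0, -0.001, -0.001]
wrist_force: [-0.9, 0.1, 0.0]
finger_gap: 0.0931
gripper_force: 0.0
```

Run:
```python
from h import *
s=robot.get_state(); print(s['time_s'],s['ee_pos'],s['finger_gap'])
c=cam('side'); cv2.imwrite('pics/s5.png',cv2.resize(c['img'][120:320,220:480],None,fx=3,fy=3,interpolation=cv2.INTER_CUBIC)[...,::-1])
```

```text
25.525 [0.41438337 0.26920561 0.22101913] 0.0930911668006557
```

View pics/s5.png

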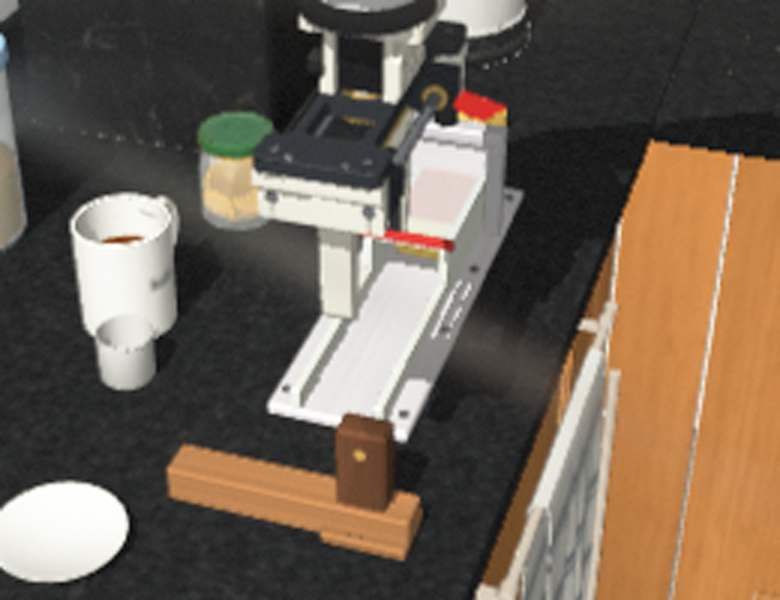

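The pusher stands upright on the worktop at crop (300,490), released. The cheese is under the guard at (445,190), and the cup, jar and mug look untouched.

```bash
python3 -c "
from bench import robot
print(robot.job_done())"
```

```text
the job is handed in; nothing more can be done
None
```

I handed the job in at about 25.5 s: the cheese is under the guard against the orange pad, pressed in by an estimated 2 mm (wrist force peaked near 15.6 N), and the pusher is standing released at its starting spot; the hand-in returned no verdict.

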